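Lock the swing clamp over the practice plate

ROBOT

A 7-joint arm with a two-finger parallel gripper is mounted at the origin on a cart in front of the work surface, level with it; the furniture and walls round the work are solid. World frame = base frame: x ahead of the robot, y to its left, z up, the work surface at z = 0. Lengths are in mm, angles in rad, forces in N, time in s.
With the tool pointing down it reaches from about 350 to 900 mm from the base axis. Payload 7.2 kg.
Tool frame: the origin (TCP) lies between the finger pads; the fingertips stand 25 mm ahead of it and the grasp point (between the pads) lies 6 mm ahead of it; z points along the fingers, y is the direction in which the jaws open and shut (so a half turn about z gives the same grasp; the last joint's range is limited). The gripper opens to 88 mm and grips with 3 to 60 N. Pads are 20 mm wide; open, the fingers measure 115 mm over their backs; the gripper's body (75 mm by 178 mm) begins 61 mm behind the grasp point.
Start: joints at [-1.331, 0.411, -0.013, 1.596, 0.006, 1.134, -0.082], TCP at [189.361, 595.626, 247.653] pointing down, gripper open.
Joint ranges: [-2.95, 2.95], [-0.29, 1.99], [-1.47, 1.44], [0.14, 2.54], [-1.03, 4.17], [0.13, 1.85], [-2.86, 2.86]. Speed limits (rad/s): [2.39, 2.39, 3.01, 3.01, 3.14, 3.14, 3.14].

INTERFACE

Orientations are given as a unit quaternion [x, y, z, w].
In Python, from station import robot gives the robot as it stands.
- The arm moves only by the tool drive_tool, never from a script. Its argument "increments" is a list that holds one entry, the list of rows, each a list of 5 numbers: the opening, from 0 (shut) to 1 (fully open), then the shift along the tool's x, y, z in m, then the turn about the tool's z in rad. A call has 1 to 8 rows; each row shifts and turns the commanded pose from where the row before left it, along the tool's axes as they then stand; what a row does not reach is not made up. A row lasts 1/12 s, in which the tool goes at most 41.7 mm and 7.16 degrees, less where a joint would pass 70% of its speed; a pose out of reach is approached as far as the arm can. A call with a gripper value outside its range is refused whole. The fingers move at their own pace and stop on an object; "newtons" is the grip in N (left out, the last holds). Time passes only in rows, so rows that do not move let the fingers close. It gives the time, the measured TCP pose, the force and the opening at its end, in the units of the state.
- robot.get_obs(): the state, without advancing time (a new reading comes with each control period).
- robot.snapshot(name): name is "scene" or "side" or "wrist"; returns a dict with "color" (400x640x3 uint8, red, green, blue), "fx", "fy", "cx", "cy" (pixels), "R" (3x3) and "t" (3): a world point X has camera coordinates R X + t. Camera axes: x right, y down, z forward; pixel columns grow to the right and rows downward; lengths in mm; the calibration is good to about 2 mm. A picture is of the moment at which its call begins. There is no depth.
- robot.job_done(): hands the job in, once; it reports no verdict.
The state is a dict: "t": time; "joint_positions": joint angles; "qvel": joint speeds; "effort": joint torques, N m; "eef_pos": TCP position; "tcp_rot": TCP orientation; "force": force on the tool from outside, world axes, zero at the start; "torque": the same for the moment, N m; "width": opening from 0.0 (shut) to 1.0 (fully open).
Only numpy, scipy, OpenCV 4.12 (cv2) and the standard library are available. Lean on these libraries where they do the work, as an engineer would, in place of code of your own. Each camera call takes 0.05 s, during which the arm holds its last target.

TASK

Two swing clamps stand on the welding table; lock the one whose jig holds the practice plate. Slowly turn its orange bar knob clockwise until the hidden plunger drops into its notch, with the clamp arm over the middle of the plate and the tail pointer at the yellow mark, do not run on past the notch, and let go. Leave the plate in its nest and the empty jig's clamp as it is.

Things in the scene. Friction and masses are not known exactly. Their poses are not given: they have to be found in the camera images.
- clamp_grip (a point): Centre of the orange bar knob (58 long, 16 thick, 28 mm high, underside 52 mm above the table) of the jig with the plate, on its vertical turning axis, 66 mm above the table. x axis: level along the bar and the steel clamp arm below it (20 mm wide, top 36 mm high, tip 110 mm from the axis), towards the tip; z up. Grip the bar's flat sides from above. The jig (base 206 x 100 mm) is fixed.
- clamp_knob (a joint): Angle (rad) of that knob, growing clockwise from above; starts at 0 to 0.4, arm swung out left of the plate. Notch at 1.25: arm over the plate, yellow tail pointer at the yellow mark on the blue housing. Stops at 0 and 1.8. Light drag (0.03 N m). Within 0.17 of the notch a sprung plunger (up to 0.2 N m) draws it in: the torque dips. Let go within 0.1 of it, it centres itself.
- test_plate: Practice plate: dark steel coupon 70 x 60 x 12 mm with a weld bead on top, loose between short brass pins on the 12 mm thick base of the jig to be locked, its centre 100 mm from that knob's axis. Origin: centre of its underside.
- spare_tip_point (a point): Top of the nut at the clamp arm's tip on the other jig, which is alike but has an empty nest: 100 mm from its knob's axis, 42 mm above the table. That arm starts swung out left like the first one and is to be left where it is.

How it is judged:
By the outcome, as a careful person would: the job done as asked, in the order asked, and still so for the second after the job is handed in, with the robot touching nothing.
It also fails if it takes over 32 s, if anything falls off the work surface, if the arm or the gripper's body presses on something with over 40 N, if the wrist force passes 120 N, or if a joint passes its speed limit or range.

## Working session

There is one attempt and no reset: what is moved stays moved. The work goes in short steps, Python scripts to look and compute and a tool call to move; the robot and the scene stay as the last step left them, time stands still between calls to the robot, and variables do not carry over. Pictures are saved under pics/ and viewed, and the job is handed in when it is done.

Besides the shell and the picture viewer there is one more tool, called after "Request:" by a JSON object that holds its "method" and its "body", one argument or row to a line. drive_tool: Moves the arm, as the interface text tells. Its arguments: {"type":"object","properties":{"increments":{"type":"array","items":{"type":"array","items":{"type":"array","items":{"type":"number"}}}},"newtons":{"type":"number"}},"required":["increments"]}

```bash
mkdir -p pics; cat > h.py <<'E'
import sys; sys.path.insert(0,'.')
import numpy as np, cv2, pickle
from station import robot
def snap(n,f):
    s=robot.snapshot(n); cv2.imwrite(f'pics/{f}.png',s['color'][:,:,::-1]); pickle.dump(s,open(f'pics/{f}.pkl','wb')); return s
def ld(f): return pickle.load(open(f'pics/{f}.pkl','rb'))
def ray(s,u,v):
    R=np.array(s['R']);t=np.array(s['t']); d=R.T@np.array([(u-s['cx'])/s['fx'],(v-s['cy'])/s['fy'],1]); return -R.T@t,d/np.linalg.norm(d)
def onz(s,u,v,z):
    o,d=ray(s,u,v); return o+d*(z-o[2])/d[2]
def tri(l):
    A=np.zeros((3,3));b=np.zeros(3)
    for o,d in l:
        P=np.eye(3)-np.outer(d,d);A+=P;b+=P@o
    X=np.linalg.solve(A,b); return X,[np.linalg.norm((np.eye(3)-np.outer(d,d))@(X-o)) for o,d in l]
def proj(s,X):
    c=np.array(s['R'])@X+np.array(s['t']); return c[0]/c[2]*s['fx']+s['cx'],c[1]/c[2]*s['fy']+s['cy']
E
python3 - <<'E'
from h import *
for n in ['scene','side','wrist']:
    s=snap(n,n+'0'); print(n,-np.array(s['R']).T@s['t'],s['fx'])
o=robot.get_obs(); print({k:np.round(v,3) for k,v in o.items()})
E
```

```text
scene [ 253.90587192 -293.64812291  706.04102771] 407.6389438048455
side [575.74791364 918.23206318 739.16143541] 482.13883530875916
wrist [108.32372527 620.77120251 383.93055064] 275.8791969935654
{'t': np.float64(0.15), 'joint_positions': array([-1.331,  0.412, -0.013,  1.597,  0.006,  1.134, -0.082]), 'qvel': array([-0.001, -0.003, -0.001, -0.003, -0.001,  0.   , -0.   ]), 'effort': array([ 2.0000e-03, -5.8833e+01,  6.4300e-01, -2.9129e+01, -5.4000e-02,
        1.6000e-02,  0.0000e+00]), 'eef_pos': array([189.284, 595.3  , 247.04 ]), 'tcp_rot': array([ 0.153,  0.988, -0.001, -0.   ]), 'force': array([-0.314,  0.147,  0.597]), 'torque': array([ 0.048, -0.011, -0.022]), 'width': np.float64(0.999)}
```

View pics/scene0.png

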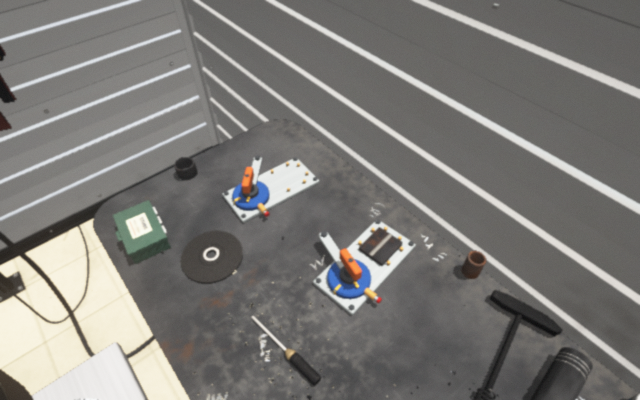

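View pics/side0.png

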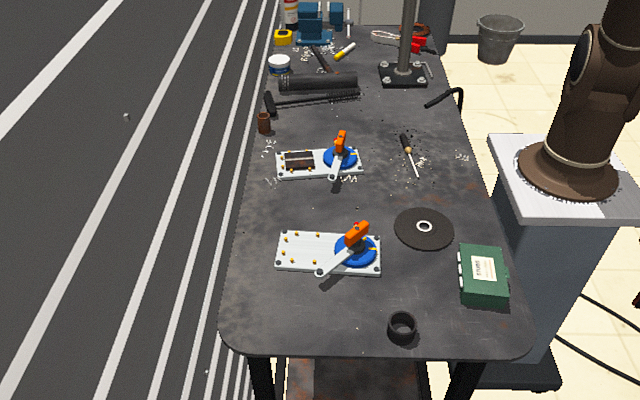

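View pics/wrist0.png

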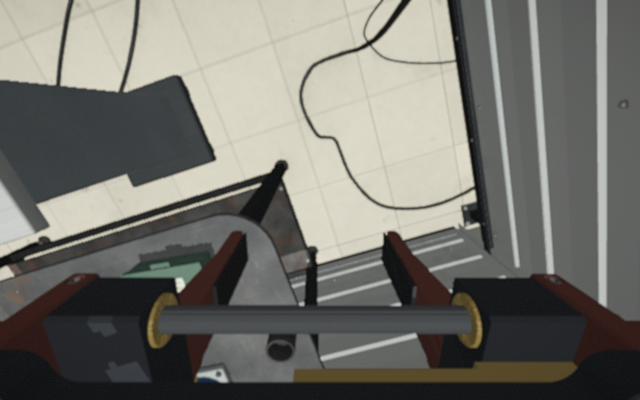

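The plate's jig is the one at (350,270) in scene and (320,160) in side; the empty one is at (265,190) and (330,250). I'll zoom in and take colour blobs.

```bash
python3 - <<'E'
from h import *
def zoom(f,x0,y0,w,h,k):
    i=cv2.imread(f'pics/{f}.png')[y0:y0+h,x0:x0+w]; return cv2.resize(i,None,fx=k,fy=k,interpolation=cv2.INTER_CUBIC)
cv2.imwrite('pics/z1.png',zoom('scene0',300,210,130,110,6)); cv2.imwrite('pics/z2.png',zoom('side0',265,120,110,70,7))
S={}
for f in ['scene0','side0']:
    s=ld(f);hsv=cv2.cvtColor(s['color'],cv2.COLOR_RGB2HSV)
    for nm,lo,hi in [('or',(4,190,120),(14,255,255)),('bl',(105,150,60),(125,255,255)),('ye',(18,150,120),(32,255,255))]:
        m=cv2.inRange(hsv,lo,hi); n,_,st,c=cv2.connectedComponentsWithStats(m)
        for i in range(1,n):
            if st[i,4]>(40 if nm!='ye' else 4) and 120<c[i][1]<320 and 220<c[i][0]<420: print(f,nm,st[i],np.round(c[i],1)); 
            
E
```

```text
scene0 bl [237 183  31  26 309] [255.2 198.1]
scene0 bl [233 185   8  13  63] [237.2 191.6]
scene0 bl [328 262  42  36 581] [348.6 282.5]
scene0 ye [354 282   3   5   7] [355.  283.6]
side0 or [335 130  11  22  81] [339.9 142.8]
side0 or [345 220  24  27 224] [356.2 234.8]
side0 bl [324 146  11  21 149] [328.5 156.1]
side0 bl [340 146  17  24 206] [348.2 159.5]
side0 bl [335 236  11  18 111] [339.4 244.5]
side0 bl [342 237  34  31 477] [361.9 256.3]
side0 ye [334 141   3   3   6] [334.7 141.7]
side0 ye [351 153   6   2  10] [353.1 153.5]
side0 ye [308 167   3   4   8] [309.4 168.2]
side0 ye [290 169   3   2   5] [290.8 169.4]
side0 ye [295 231   3   4   7] [295.7 232.4]
side0 ye [316 233   3   2   5] [317.2 233.6]
side0 ye [284 237   3   3   7] [285.3 238. ]
side0 ye [363 237   3   3   8] [364.1 238.1]
side0 ye [369 248   8   3  15] [372.7 248.6]
side0 ye [282 251   3   2   5] [282.8 251.4]
side0 ye [291 258   2   3   6] [291.5 259. ]
side0 ye [313 260   3   2   6] [314.  260.5]
```

```bash
ls pics
```

```text
scene0.pkl
scene0.png
side0.pkl
side0.png
wrist0.pkl
wrist0.png
z1.png
z2.png
```

View pics/z1.png

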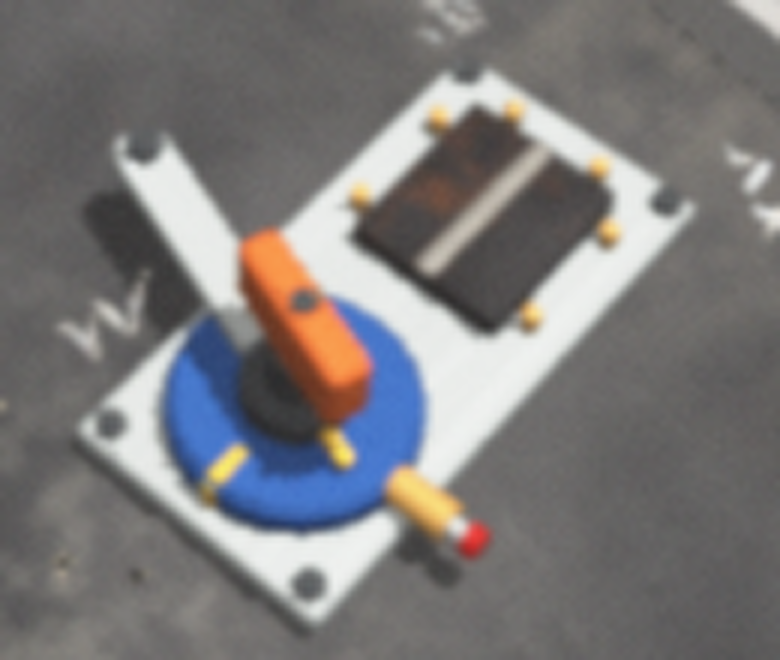

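View pics/z2.png

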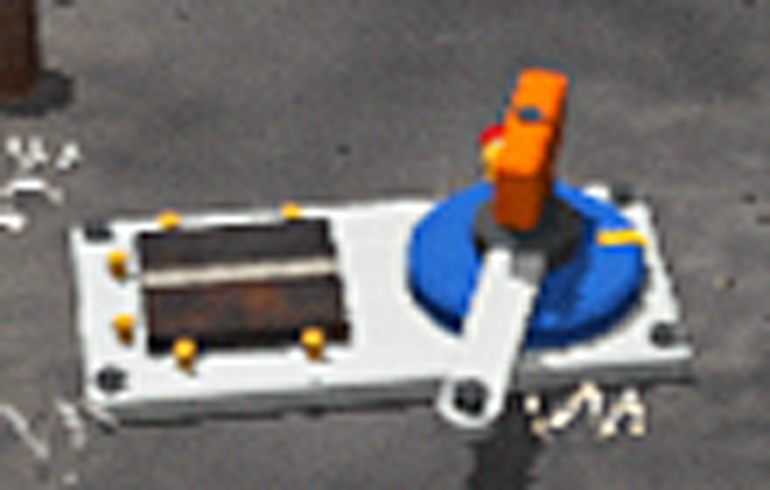

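```bash
python3 - <<'E'
from h import *
a=ld('scene0');b=ld('side0')
A=lambda u,v:(300+(u+.5)/6-.5,210+(v+.5)/6-.5)
B=lambda u,v:(265+(u+.5)/7-.5,120+(v+.5)/7-.5)
P={'screw':((303,300),(531,113)),'tipnut':((143,147),(470,397)),'mark':((224,473),(622,238)),'red':((472,538),(490,135)),
'cornNE':((668,200),(96,232)),'cornN':((466,76),(110,380)),'cornSE':((310,584),(622,192)),'cornSW':((111,424),(664,334))}
R={}
for k,(p,q) in P.items():
    X,e=tri([ray(a,*A(*p)),ray(b,*B(*q))]); R[k]=X; print(k,np.round(X,1),np.round(e,1))
ang=lambda d:np.arctan2(d[1],d[0])
bx=(R['cornNE']+R['cornN']-R['cornSE']-R['cornSW'])
print('base yaw',ang(bx),'arm yaw',ang(R['tipnut']-R['screw']), 'mid', (R['cornNE']+R['cornN']+R['cornSE']+R['cornSW'])/4)
print('arm len',np.linalg.norm((R['tipnut']-R['screw'])[:2]))
pc=[onz(a,*A(*p),24) for p in [(475,108),(612,200),(493,330),(358,225)]]; pc2=[onz(b,*B(*p),24) for p in [(137,232),(330,220),(350,340),(150,350)]]
print('plate',np.mean(pc,0),np.mean(pc2,0), ang(np.mean(pc,0)-R['screw']))
print('pointer',ang(onz(a,*A(340,450),30)-R['screw']),'mark',ang(R['mark']-R['screw']))
# bar yaw top face
for p in [(265,235),(345,368)]: print(onz(a,*A(*p),80))
q=[onz(a,*A(*p),80) for p in [(244,245),(280,238),(368,358),(328,382)]]
print(np.round(q,1), ang((q[0]+q[1]-q[2]-q[3])))
E
```

```text
screw [546.1 -17.3  81.5] [0.2 0.2]
tipnut [565.6  80.7  38.8] [0.2 0.2]
mark [512.1 -23.1  24.8] [0.9 0.9]
red [557.4 -86.9  22.1] [1.5 1.5]
cornNE [699.  -37.6  14.4] [0.7 0.7]
cornN [686.1  44.8  13.7] [0.6 0.6]
cornSE [510.8 -64.   14.7] [0.4 0.4]
cornSW [499.1  17.1  14.8] [0.3 0.3]
base yaw 0.14323702532435567 arm yaw 1.3745274850859366 mid [598.75395537  -9.92791175  14.40601011]
arm len 99.88118307102008
plate [642.4049168   -5.67324628  24.        ] [644.11709206   4.21533142  24.        ] 0.12029317243718228
pointer -1.7356565585990265 mark -2.9723003953895226
[553.47836645   8.10304336  80.        ]
[540.26501179 -41.79553611  80.        ]
[[546.1   9.5  80. ]
 [556.3   4.3  80. ]
 [547.8 -43.6  80. ]
 [533.2 -42.1  80. ]] 1.3592610148085216
```

Request:
{"method": "drive_tool", "body": {
  "increments": [
    [[1,-0.02,-0.018,0,0],[1,-0.029,-0.0265,0,0],[1,-0.029,-0.0265,0,0],[1,-0.029,-0.0265,0,0],[1,-0.029,-0.0265,0,0],[1,-0.029,-0.0265,0,0],[1,-0.029,-0.0265,0,0],[1,-0.029,-0.0265,0,0]]
  ]
}}

```text
t: 0.82
eef_pos: [340.7, 332.2, 247.6]
tcp_rot: [0.153, 0.988, 0.0, -0.0]
force: [0.6, 0.2, -0.2]
width: 0.998
```

Request:
{"method": "drive_tool", "body": {
  "increments": [
    [[1,-0.029,-0.0265,0,0],[1,-0.029,-0.0265,0,0],[1,-0.029,-0.0265,0,0],[1,-0.029,-0.0265,0,0],[1,-0.029,-0.0265,0,0],[1,-0.029,-0.0265,0,0],[1,-0.029,-0.0265,0,0],[1,-0.029,-0.0265,0,0]]
  ]
}}

```text
t: 1.48
eef_pos: [497.6, 60.0, 247.8]
tcp_rot: [0.153, 0.988, 0.0, 0.0]
force: [1.5, 1.4, 0.7]
width: 0.997
```

Request:
{"method": "drive_tool", "body": {
  "increments": [
    [[1,0,0,0,0.122],[1,0,0,0,0.122],[1,0,0,0,0.122],[1,0,0,0,0.122],[1,0,0,0,0.122],[1,0,0,0,0.122],[1,0,0,0,0.122],[1,0,0,0,0.122]]
  ]
}}

```text
t: 2.15
eef_pos: [496.9, 61.8, 247.5]
tcp_rot: [0.601, 0.799, -0.0, -0.0]
force: [0.2, 1.0, 0.2]
width: 1.0
```

Request:
{"method": "drive_tool", "body": {
  "increments": [
    [[1,0,0,0,0.122],[1,0,0,0,0.122],[1,0,0,0,0.122],[1,0,0,0,0.122],[1,0,0,0,0],[1,0,0,0,0]]
  ]
}}

```text
t: 2.65
eef_pos: [496.9, 61.9, 247.5]
tcp_rot: [0.773, 0.634, -0.0, -0.0]
force: [-0.7, -0.6, -0.6]
width: 1.001
```

```bash
python3 - <<'E'
from h import *
s=snap('wrist','w1'); snap('side','side1'); print(-np.array(s['R']).T@s['t'],proj(s,np.array([546.1,-17.3,80])))
E
```

```text
[512.38261128 144.16981358 384.52991357] (np.float64(367.4729102287073), np.float64(241.6932680932245))
```

View pics/w1.png

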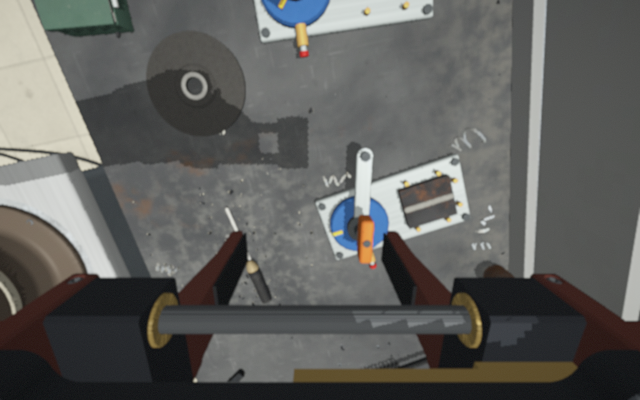

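View pics/side1.png

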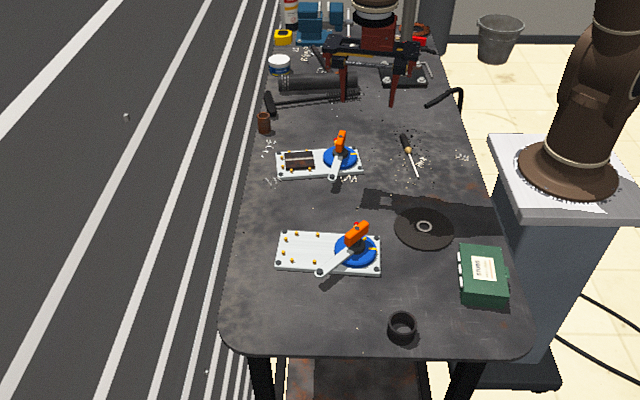

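```bash
python3 - <<'E'
from h import *
s=ld('w1'); i=cv2.cvtColor(s['color'],cv2.COLOR_RGB2BGR)[140:290,300:480]; cv2.imwrite('pics/z3.png',cv2.resize(i,None,fx=4,fy=4,interpolation=cv2.INTER_CUBIC))
E
```

```text
(no output)
```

View pics/z3.png

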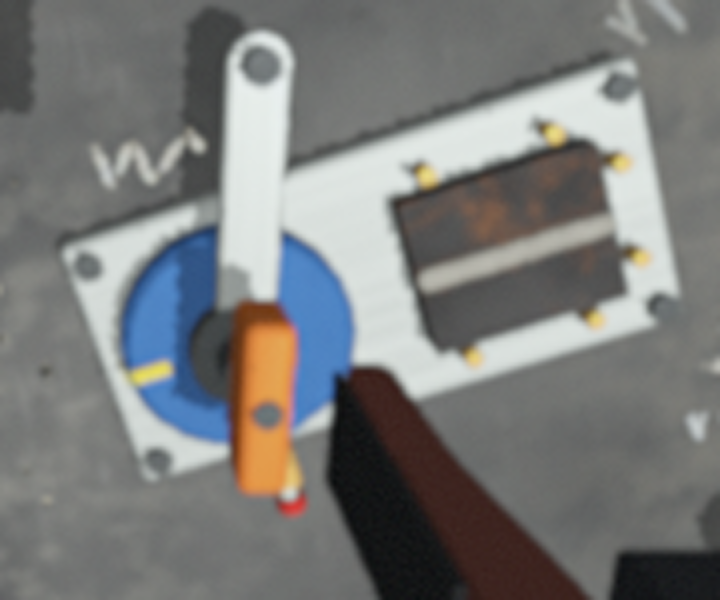

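```bash
python3 - <<'E'
from h import *
a=ld('scene0');b=ld('side0');w=ld('w1')
A=lambda u,v:(300+(u+.5)/6-.5,210+(v+.5)/6-.5)
B=lambda u,v:(265+(u+.5)/7-.5,120+(v+.5)/7-.5)
W=lambda u,v:(300+(u+.5)/4-.5,140+(v+.5)/4-.5)
ang=lambda d:np.arctan2(d[1],d[0])
X,e=tri([ray(a,*A(303,300)),ray(b,*B(531,113)),ray(w,*W(267,414))]);print(X,e)
T,e=tri([ray(a,*A(143,147)),ray(b,*B(470,397)),ray(w,*W(261,64))]);print(T,e,ang(T-X))
# bar top sides in wrist
g=[onz(w,*W(*p),80) for p in [(237,320),(296,320),(290,485),(237,485)]]; print(np.round(g,1),ang(g[0]-g[3]),ang(g[1]-g[2]))
c=[onz(w,*W(*p),14) for p in [(88,266),(158,460),(662,305),(620,86)]]; print(ang(c[2]+c[3]-c[0]-c[1]), np.mean(c,0))
o=robot.get_obs(); q=o['tcp_rot'];p=o['eef_pos']; yaw=2*np.arctan2(q[1],q[0]); x=np.array([np.cos(yaw),np.sin(yaw)]);y=np.array([x[1],-x[0]])
d=X[:2]-p[:2]; print(yaw,p,'tool dx dy',d@x,d@y,'dz',p[2]-72)
E
```

```text
[545.45971812 -17.64949841  81.76226981] [np.float64(0.36563678015197354), np.float64(0.9301073989581109), np.float64(1.1821898452168342)]
[565.03247213  80.11640513  38.86469394] [np.float64(0.503349612888181), np.float64(0.8368577218774401), np.float64(1.1255447312337648)] 1.3732082688234633
[[540.1  13.4  80. ]
 [557.3   9.9  80. ]
 [548.1 -44.7  80. ]
 [531.9 -41.4  80. ]] 1.421793372683398 1.4042462500177144
0.14186195645480096 [597.03719165 -11.22222805  14.        ]
1.373825585574114 [496.98413102  61.89885877 247.56320167] tool dx dy -68.5235517576027 63.105835929892855 dz 175.56320166802976
```

Request:
{"method": "drive_tool", "body": {
  "increments": [
    [[1,-0.0228,0.021,0,0],[1,-0.0228,0.021,0,0],[1,-0.0229,0.021,0,0],[1,0,0,0.03,0],[1,0,0,0.03,0],[1,0,0,0.03,0],[1,0,0,0.02,0],[1,0,0,0,0]]
  ]
}}

```text
t: 3.42
eef_pos: [542.6, -17.9, 133.8]
tcp_rot: [0.774, 0.634, -0.003, -0.002]
force: [-0.2, -0.3, 0.1]
width: 0.997
```

```bash
python3 - <<'E'
from h import *
s=snap('wrist','w2'); o=robot.get_obs(); p=o['eef_pos']; print(p,2*np.arctan2(o['tcp_rot'][1],o['tcp_rot'][0]),proj(s,np.array([545.7,-17.5,80.])),proj(s,np.array([565,80,39.])))
E
```

```text
[543.84586649 -18.06157212 136.03696536] 1.3715037526989649 (np.float64(320.08882518361156), np.float64(226.71285926234475)) (np.float64(319.6429764888254), np.float64(88.41511699217892))
```

View pics/w2.png

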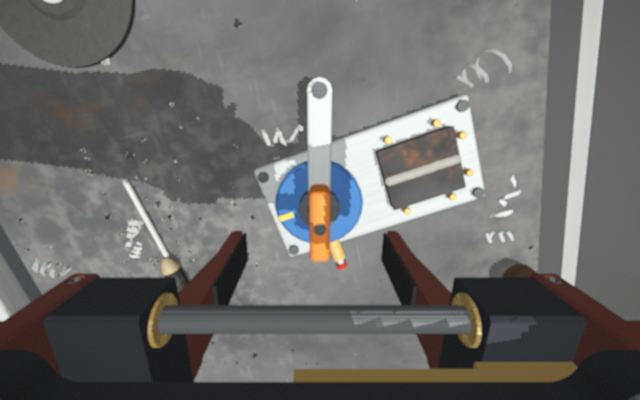

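Request:
{"method": "drive_tool", "body": {
  "increments": [
    [[1,0,0,0.02,0],[1,0,0,0.02,0],[1,0,0,0.016,0],[1,0,0,0.0095,0],[1,0,0,0,0],[1,0,0,0,0]]
  ]
}}

```text
t: 3.97
eef_pos: [545.8, -18.0, 73.1]
tcp_rot: [0.774, 0.633, 0.0, 0.0]
force: [0.0, 0.6, 1.1]
width: 1.003
```

```bash
python3 - <<'E'
from h import *
s=snap('wrist','w3'); snap('side','side3'); o=robot.get_obs(); p=o['eef_pos']; print(p,2*np.arctan2(o['tcp_rot'][1],o['tcp_rot'][0]),o['joint_positions'],o['force'],o['torque'])
E
```

```text
[546.14673459 -17.92567841  73.55560721] 1.3700885939345007 [-0.42853139  0.53493436  0.49336316  1.97511044 -0.37582189  0.71898208
  0.09214328] [-0.4616378   0.21825429 -0.28519444] [-0.04899407  0.10736538  0.03190034]
```

View pics/w3.png

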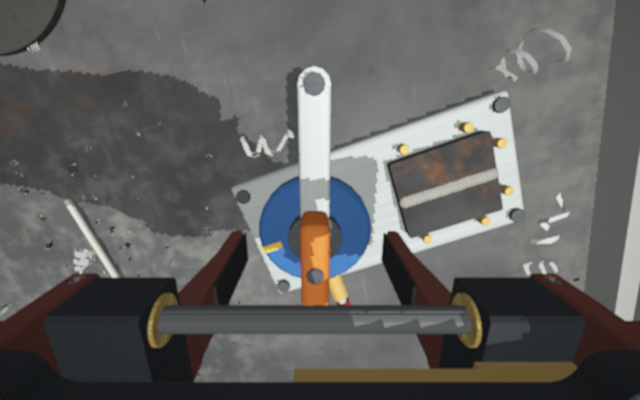

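View pics/side3.png

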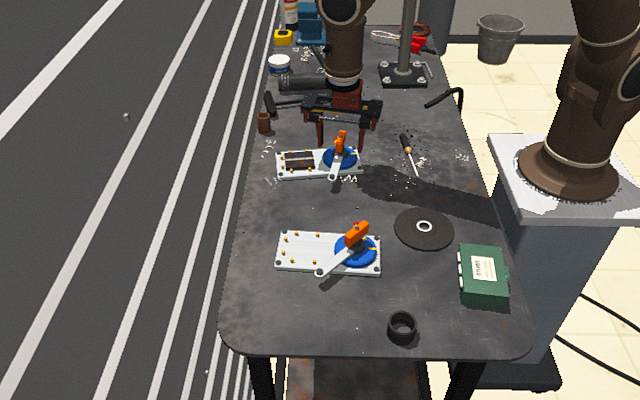

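Request:
{"method": "drive_tool", "body": {
  "increments": [
    [[0,0,0,0,0],[0,0,0,0,0],[0,0,0,0,0],[0,0,0,0,0],[0,0,0,0,0],[0,0,0,0,0],[0,0,0,0,0],[0,0,0,0,0]]
  ],
  "newtons": 20
}}

```text
t: 4.73
eef_pos: [545.1, -17.9, 72.1]
tcp_rot: [0.774, 0.633, -0.0, -0.0]
force: [-0.5, -0.6, 0.3]
width: 0.432
```

```bash
python3 - <<'E'
from h import *
s=snap('wrist','w4'); o=robot.get_obs(); p=o['eef_pos']; print(p,2*np.arctan2(o['tcp_rot'][1],o['tcp_rot'][0]),o['width'],o['force'],o['torque'])
E
```

```text
[545.14705583 -17.91071514  72.09972513] 1.3697814767311427 0.3828436564250627 [-0.7224628   0.37603017  0.08180489] [-0.04906948  0.12231654  0.03139409]
```

View pics/w4.png

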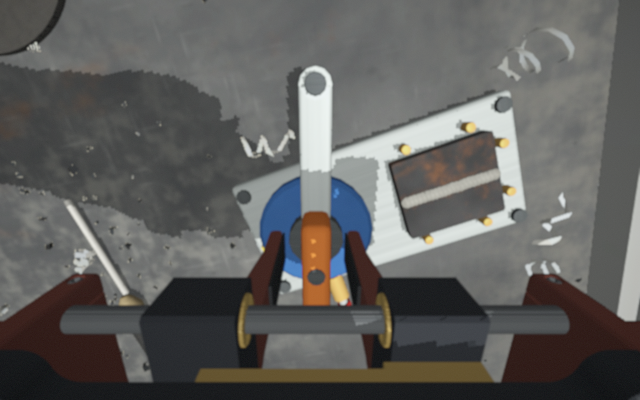

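Request:
{"method": "drive_tool", "body": {
  "increments": [
    [[0,0,0,0,0],[0,0,0,0,0],[0,0,0,0,0],[0,0,0,0,0],[0,0,0,0,0],[0,0,0,0,0]]
  ],
  "newtons": 20
}}

```text
t: 5.28
eef_pos: [545.9, -18.0, 72.2]
tcp_rot: [0.774, 0.633, 0.0, 0.001]
force: [5.2, -0.7, -4.6]
width: 0.217
```

```bash
python3 - <<'E'
from h import *
o=robot.get_obs(); p=o['eef_pos']; print(p,2*np.arctan2(o['tcp_rot'][1],o['tcp_rot'][0]),o['width'],o['force'],o['torque'])
E
```

```text
[545.94191116 -18.04330013  72.23174298] 1.369780644457218 0.2167853074648141 [ 5.19735064 -0.73789349 -4.58681558] [-0.26771301 -1.15241184  0.00464681]
```

Request:
{"method": "drive_tool", "body": {
  "increments": [
    [[0,0,0,0,0],[0,0,0,0,0],[0,0,0,0,0],[0,0,0,0,0]]
  ]
}}

```text
t: 5.62
eef_pos: [545.9, -18.1, 72.2]
tcp_rot: [0.775, 0.633, 0.0, 0.001]
force: [5.2, -0.9, -5.0]
width: 0.218
```

```bash
python3 - <<'E'
from h import *
o=robot.get_obs(); p=o['eef_pos']; print(p,2*np.arctan2(o['tcp_rot'][1],o['tcp_rot'][0]),o['width'],o['force'],o['torque'])
E
```

```text
[545.9097922  -18.07140324  72.2038538 ] 1.3697400255938923 0.21751527005069557 [ 5.15301045 -0.9446805  -5.00635908] [-0.31365307 -1.08820221  0.01594258]
```

```bash
python3 - <<'E'
from h import *
s=snap('wrist','w5');s2=snap('scene','scene5');s3=snap('side','side5')
i=cv2.imread('pics/scene5.png')[180:320,270:430];cv2.imwrite('pics/z5.png',cv2.resize(i,None,fx=4,fy=4,interpolation=cv2.INTER_CUBIC))
i=cv2.imread('pics/side5.png')[90:190,255:395];cv2.imwrite('pics/z6.png',cv2.resize(i,None,fx=5,fy=5,interpolation=cv2.INTER_CUBIC))
E
```

```text
(no output)
```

View pics/w5.png

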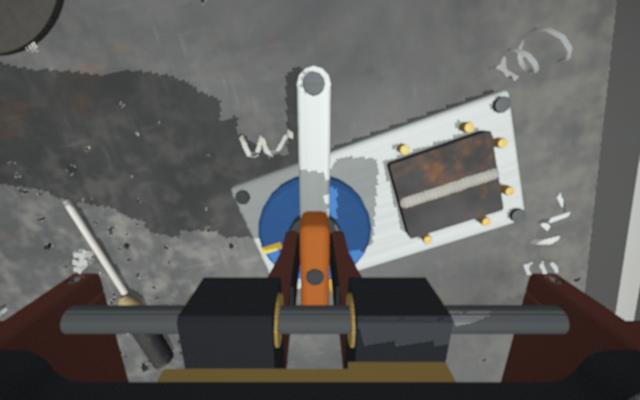

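View pics/z5.png

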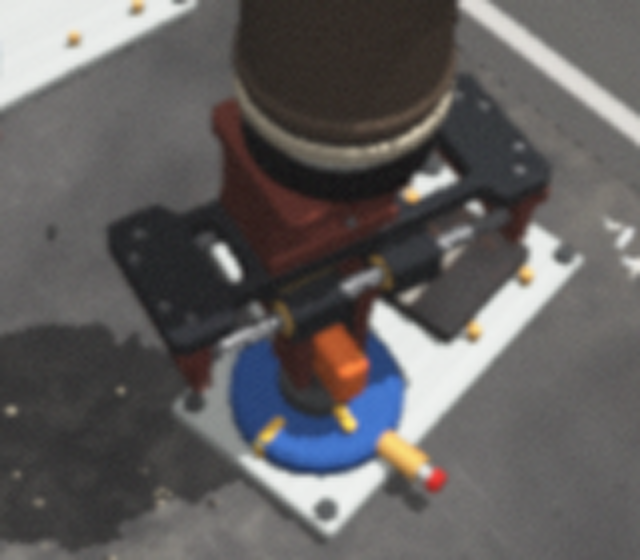

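View pics/z6.png

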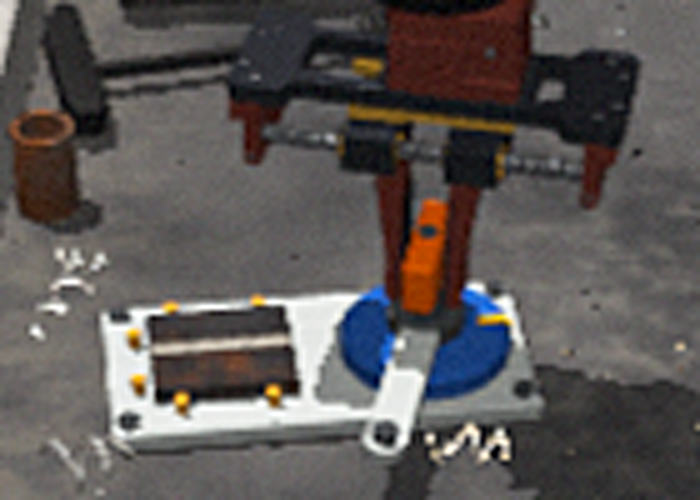

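Request:
{"method": "drive_tool", "body": {
  "increments": [
    [[0,0,0,0,0.02],[0,0,0,0,0.03],[0,0,0,0,0.03],[0,0,0,0,0.03],[0,0,0,0,0.03],[0,0,0,0,0.03],[0,0,0,0,0.03],[0,0,0,0,0.03]]
  ]
}}

```text
t: 6.43
eef_pos: [546.2, -18.1, 72.2]
tcp_rot: [0.842, 0.539, 0.001, 0.001]
force: [5.1, -1.7, -5.9]
width: 0.218
```

```bash
cat > st.py <<'E'
from h import *
o=robot.get_obs(); p=o['eef_pos']; y=2*np.arctan2(o['tcp_rot'][1],o['tcp_rot'][0]); print(np.round(p,1),'yaw',round(y,4),'turned',round(1.3697-y,4),round(o['width'],3),np.round(o['force'],1),np.round(o['torque'],3),'t',o['t'],np.round(o['joint_positions'],2))
E
python3 st.py; python3 - <<'E'
from h import *
snap('wrist','w6')
E
```

```text
[546.2 -18.1  72.2] yaw 1.1384 turned 0.2313 0.218 [ 5.1 -1.7 -5.9] [-0.373 -1.213  0.06 ] t 6.4333 [-0.47  0.55  0.55  1.98 -0.43  0.73 -0.09]
```

View pics/w6.png

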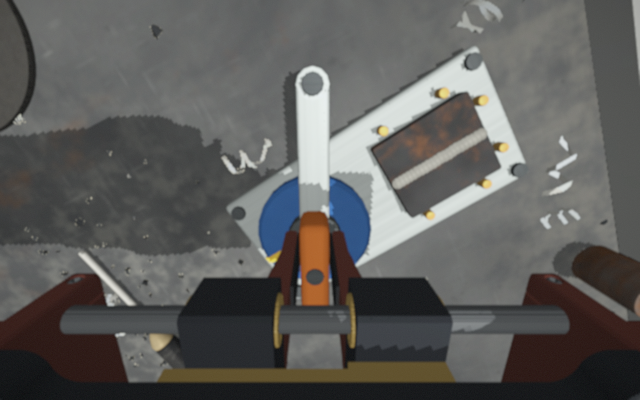

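Request:
{"method": "drive_tool", "body": {
  "increments": [
    [[0,0,0,0,0.03],[0,0,0,0,0.03],[0,0,0,0,0.03],[0,0,0,0,0.03],[0,0,0,0,0.03],[0,0,0,0,0.03],[0,0,0,0,0.03],[0,0,0,0,0.03]]
  ]
}}

```text
t: 7.15
eef_pos: [546.3, -18.2, 72.3]
tcp_rot: [0.901, 0.434, 0.001, 0.001]
force: [6.8, -1.5, -6.3]
width: 0.217
```

Request:
{"method": "drive_tool", "body": {
  "increments": [
    [[0,0,0,0,0.03],[0,0,0,0,0.03],[0,0,0,0,0.03],[0,0,0,0,0.03],[0,0,0,0,0.03],[0,0,0,0,0.03],[0,0,0,0,0.03],[0,0,0,0,0.03]]
  ]
}}

```text
t: 7.82
eef_pos: [546.4, -18.4, 72.2]
tcp_rot: [0.946, 0.323, 0.001, 0.001]
force: [7.5, -2.0, -6.8]
width: 0.213
```

```bash
python3 st.py
```

```text
[546.4 -18.4  72.2] yaw 0.6582 turned 0.7115 0.213 [ 7.5 -2.  -6.8] [-0.564 -1.482  0.021] t 7.8167 [-0.56  0.59  0.68  1.98 -0.53  0.75 -0.47]
```

Request:
{"method": "drive_tool", "body": {
  "increments": [
    [[0,0,0,0,0.03],[0,0,0,0,0.03],[0,0,0,0,0.03],[0,0,0,0,0.03],[0,0,0,0,0.03],[0,0,0,0,0.03],[0,0,0,0,0.03],[0,0,0,0,0.02]]
  ]
}}

```text
t: 8.48
eef_pos: [546.6, -18.6, 72.3]
tcp_rot: [0.977, 0.212, 0.001, 0.001]
force: [8.3, -3.3, -7.8]
width: 0.22
```

```bash
python3 st.py
```

```text
[546.6 -18.6  72.3] yaw 0.4279 turned 0.9418 0.22 [ 8.3 -3.3 -7.8] [-0.683 -1.577  0.061] t 8.4833 [-0.6   0.61  0.74  1.99 -0.58  0.77 -0.65]
```

Request:
{"method": "drive_tool", "body": {
  "increments": [
    [[0,0,0,0,0.02],[0,0,0,0,0.02],[0,0,0,0,0.02],[0,0,0,0,0.02]]
  ]
}}

```text
t: 8.82
eef_pos: [546.5, -18.6, 72.3]
tcp_rot: [0.985, 0.173, 0.001, 0.001]
force: [7.9, -2.4, -7.9]
width: 0.213
```

```bash
python3 st.py
```

```text
[546.5 -18.6  72.3] yaw 0.3485 turned 1.0212 0.213 [ 7.9 -2.4 -7.9] [-0.721 -1.543  0.057] t 8.8167 [-0.62  0.61  0.77  1.99 -0.6   0.78 -0.72]
```

Request:
{"method": "drive_tool", "body": {
  "increments": [
    [[0,0,0,0,0.02],[0,0,0,0,0.02],[0,0,0,0,0.02]]
  ]
}}

```text
t: 9.07
eef_pos: [546.6, -18.7, 72.3]
tcp_rot: [0.99, 0.144, 0.001, 0.001]
force: [7.6, -3.5, -8.4]
width: 0.217
```

```bash
python3 st.py; python3 - <<'E'
from h import *
snap('wrist','w7')
E
```

```text
[546.6 -18.7  72.3] yaw 0.2884 turned 1.0813 0.217 [ 7.6 -3.5 -8.4] [-0.842 -1.598  0.065] t 9.0667 [-0.63  0.62  0.78  1.99 -0.62  0.78 -0.76]
```

View pics/w7.png

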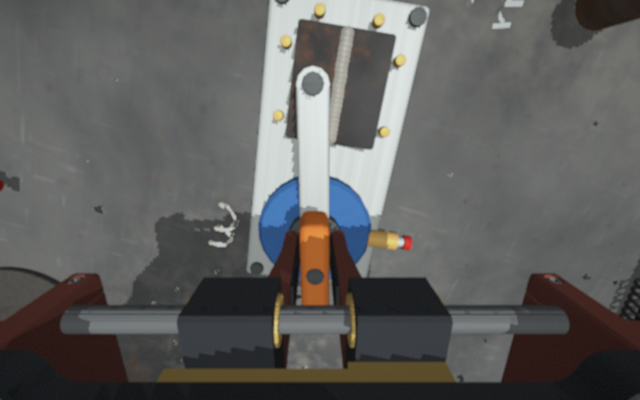

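Request:
{"method": "drive_tool", "body": {
  "increments": [
    [[0,0,0,0,0.015],[0,0,0,0,0.015],[0,0,0,0,0.01]]
  ]
}}

```text
t: 9.37
eef_pos: [546.6, -18.7, 72.3]
tcp_rot: [0.992, 0.124, 0.001, 0.001]
force: [7.7, -3.7, -8.0]
width: 0.219
```

```bash
python3 st.py
```

```text
[546.6 -18.7  72.3] yaw 0.2486 turned 1.1211 0.219 [ 7.7 -3.7 -8. ] [-0.75  -1.566 -0.022] t 9.3667 [-0.63  0.62  0.79  1.99 -0.63  0.79 -0.8 ]
```

Request:
{"method": "drive_tool", "body": {
  "increments": [
    [[0,0,0,0,0.01],[0,0,0,0,0.01],[0,0,0,0,0.01],[0,0,0,0,0.01]]
  ]
}}

```text
t: 9.7
eef_pos: [546.6, -18.8, 72.3]
tcp_rot: [0.995, 0.104, 0.001, 0.001]
force: [7.5, -3.4, -7.8]
width: 0.211
```

```bash
python3 st.py
```

```text
[546.6 -18.8  72.3] yaw 0.2087 turned 1.161 0.211 [ 7.5 -3.4 -7.8] [-0.795 -1.575 -0.036] t 9.7 [-0.64  0.63  0.8   1.99 -0.63  0.79 -0.83]
```

Request:
{"method": "drive_tool", "body": {
  "increments": [
    [[0,0,0,0,0.01],[0,0,0,0,0.01],[0,0,0,0,0.01]]
  ]
}}

```text
t: 9.95
eef_pos: [546.6, -18.8, 72.3]
tcp_rot: [0.996, 0.089, 0.001, 0.001]
force: [7.4, -4.4, -7.8]
width: 0.215
```

```bash
python3 st.py
```

```text
[546.6 -18.8  72.3] yaw 0.1785 turned 1.1912 0.215 [ 7.4 -4.4 -7.8] [-0.753 -1.623 -0.046] t 9.95 [-0.64  0.63  0.81  1.99 -0.64  0.79 -0.85]
```

The torque dropped from +0.06 to −0.05, so the plunger is drawing in. I'll continue in small steps to the crossing.

Request:
{"method": "drive_tool", "body": {
  "increments": [
    [[0,0,0,0,0.01],[0,0,0,0,0.01]]
  ]
}}

```text
t: 10.12
eef_pos: [546.6, -18.8, 72.3]
tcp_rot: [0.997, 0.079, 0.001, 0.001]
force: [7.5, -3.8, -8.6]
width: 0.219
```

```bash
python3 st.py
```

```text
[546.6 -18.8  72.3] yaw 0.1585 turned 1.2112 0.219 [ 7.5 -3.8 -8.6] [-0.872 -1.589 -0.057] t 10.1167 [-0.65  0.63  0.82  1.99 -0.65  0.79 -0.87]
```

Request:
{"method": "drive_tool", "body": {
  "increments": [
    [[0,0,0,0,0.01],[0,0,0,0,0.01]]
  ]
}}

```text
t: 10.28
eef_pos: [546.6, -18.9, 72.3]
tcp_rot: [0.998, 0.069, 0.001, 0.001]
force: [7.6, -4.0, -8.2]
width: 0.212
```

```bash
python3 st.py; python3 - <<'E'
from h import *
snap('wrist','w8');snap('side','side8')
i=cv2.imread('pics/side8.png')[90:190,255:395];cv2.imwrite('pics/z8.png',cv2.resize(i,None,fx=5,fy=5,interpolation=cv2.INTER_CUBIC))
E
```

```text
[546.6 -18.9  72.3] yaw 0.1387 turned 1.231 0.212 [ 7.6 -4.  -8.2] [-0.737 -1.596  0.057] t 10.2833 [-0.65  0.64  0.82  1.99 -0.65  0.8  -0.88]
```

View pics/w8.png

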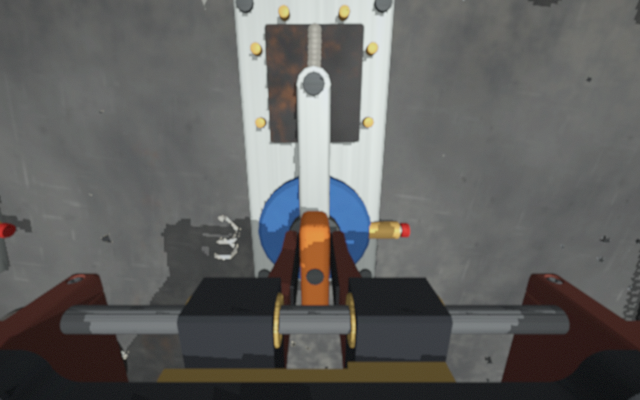

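View pics/z8.png

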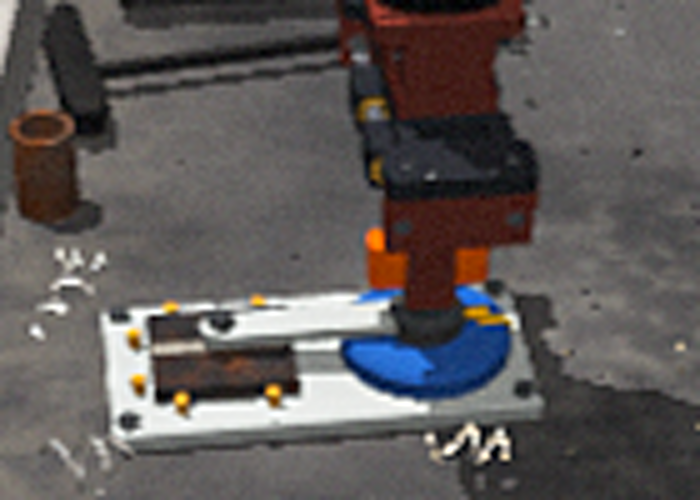

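Torque flipped back positive at a turn of 1.231, with the arm on the plate's centreline, so this is the notch. Releasing now.

Request:
{"method": "drive_tool", "body": {
  "increments": [
    [[0.5,0,0,0,0],[0.5,0,0,0,0],[0.5,0,0,0,0],[0.6,0,0,0,0],[0.7,0,0,0,0],[0.8,0,0,0,0],[0.8,0,0,0,0]]
  ]
}}

```text
t: 10.97
eef_pos: [545.0, -17.8, 72.1]
tcp_rot: [0.998, 0.07, -0.0, -0.0]
force: [0.8, 0.2, 0.3]
width: 0.708
```

```bash
python3 st.py; python3 - <<'E'
from h import *
snap('wrist','w9')
E
```

```text
[545.  -17.8  72.1] yaw 0.1399 turned 1.2298 0.708 [0.8 0.2 0.3] [-0.016  0.146 -0.039] t 10.9667 [-0.65  0.63  0.82  1.99 -0.65  0.8  -0.88]
```

View pics/w9.png

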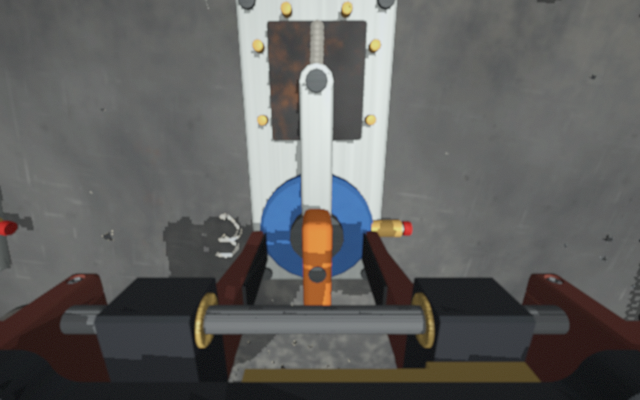

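Clear of the bar. Retreating straight up.

Request:
{"method": "drive_tool", "body": {
  "increments": [
    [[0.8,0,0,-0.01,0],[0.8,0,0,-0.02,0],[0.8,0,0,-0.03,0],[0.8,0,0,-0.03,0],[0.8,0,0,-0.03,0],[0.8,0,0,-0.03,0],[0.8,0,0,-0.02,0],[0.8,0,0,0,0]]
  ]
}}

```text
t: 11.68
eef_pos: [547.0, -18.7, 246.7]
tcp_rot: [0.998, 0.069, 0.003, -0.0]
force: [0.5, -0.6, 0.1]
width: 0.797
```

Request:
{"method": "drive_tool", "body": {
  "increments": [
    [[0.8,-0.03,0,0,0],[0.8,-0.03,0,0,0],[0.8,-0.03,0,0,0],[0.8,0,0,0,0],[0.8,0,0,0,0]]
  ]
}}

```text
t: 12.1
eef_pos: [454.8, -29.8, 242.1]
tcp_rot: [0.998, 0.07, -0.0, -0.002]
force: [0.3, 1.2, 1.1]
width: 0.798
```

```bash
python3 st.py; python3 - <<'E'
from h import *
s=snap('wrist','w10');snap('side','side10');snap('scene','scene10')
i=cv2.imread('pics/side10.png')[120:300,255:395];cv2.imwrite('pics/z10.png',cv2.resize(i,None,fx=3,fy=3,interpolation=cv2.INTER_CUBIC))
i=cv2.imread('pics/scene10.png')[140:320,220:430];cv2.imwrite('pics/z11.png',cv2.resize(i,None,fx=3.5,fy=3.3,interpolation=cv2.INTER_CUBIC))
i=cv2.imread('pics/wrist.png') if 0 else cv2.imread('pics/w10.png');cv2.imwrite('pics/z12.png',cv2.resize(i,None,fx=1.25,fy=1.25,interpolation=cv2.INTER_CUBIC))
E
```

```text
[454.8 -29.8 242.1] yaw 0.1406 turned 1.2291 0.798 [0.3 1.2 1.1] [0.006 0.121 0.029] t 12.1 [-1.04  0.21  1.18  2.04 -0.23  1.03 -1.18]
```

View pics/z10.png

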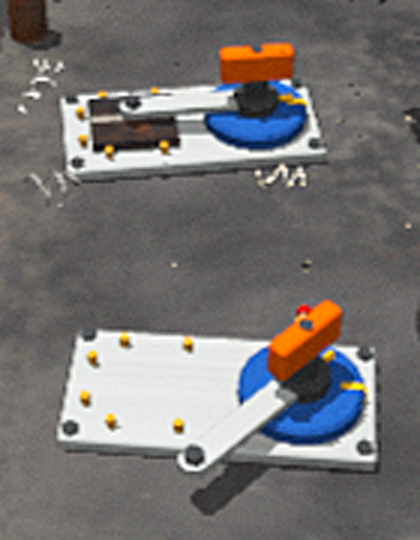

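View pics/z11.png

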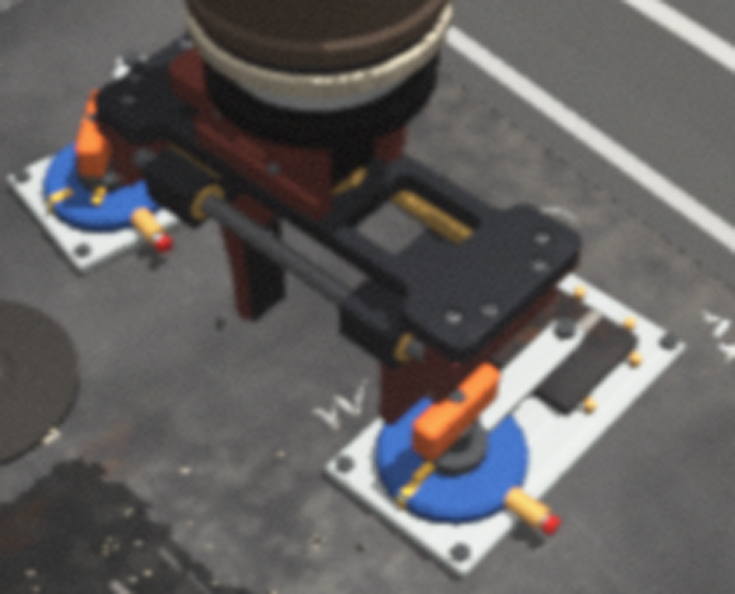

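View pics/z12.png

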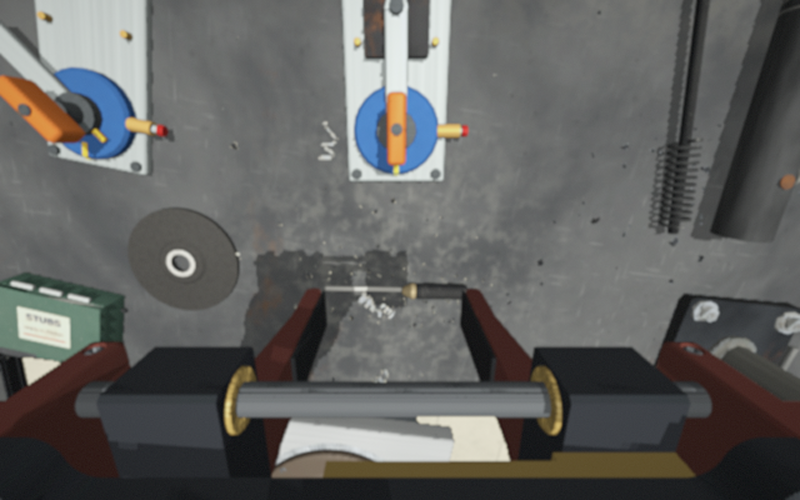

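```bash
python3 - <<'E'
from h import *
b=ld('side10');a=ld('scene10')
T=onz(b,255+133.5/3-.5,120+103.5/3-.5,40); C=np.array([545.6,-17.5]); d=T[:2]-C
print(T,np.linalg.norm(d),'arm yaw',np.arctan2(d[1],d[0]))
d0=cv2.absdiff(b['color'][200:300,260:390],ld('side0')['color'][200:300,260:390]); print('spare diff',d0.mean(),d0.max())
robot.job_done()
E
```

```text
[644.10696062   0.81012257  40.        ] 100.19422079176152 arm yaw 0.18377906393896024
spare diff 2.9625128205128206 18
the job is handed in; nothing more can be done
```

I locked the clamp on the jig that holds the plate, let go of the knob, backed the gripper off, and handed the job in at about 12 s.

I gripped the orange bar from above and turned it slowly clockwise by 1.23 rad. The torque dipped from about +0.06 to −0.05 N m, then turned positive again at the notch, and I stopped there.

**What the last checks showed:**
- In the last pictures the arm is over the middle of the plate and the yellow tail pointer lines up with the yellow mark.
- The plate is still in its nest.
- The empty jig's clamp looks the same as at the start; comparing the two side pictures showed no real change there.
- The gripper was well clear of everything.

**What disagreed slightly:**
- The final arm angle measured from the side camera alone was 0.18 rad. The base direction was 0.14 rad and the tool yaw at release was 0.139 rad. A difference of 0.04 rad is about 4 mm at the arm's tip, roughly twice the stated calibration error. I put it down to measuring from one view with an assumed height, because the other views show the arm aligned.
- The closed gripper read about 19 mm across the bar, which should be 16 mm. The bar sat centred and did not slip.

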